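# Refill the fuse box

### The job

Lever the shut flap of the fuse box open with the blade of the scraper, swing it upright, and seat every loose fuse carrier fully home, flat and square, in a pocket of its own. Then shut the flap fully, and leave the scraper lying flat and whole on its cork mat, lengthwise and about central; the other things on the table stay where they are.

Things in the scene. Friction and masses are not known exactly. Their poses are not given: they have to be found in the camera images.
- fusebox: grey open-topped box lying on its back, fixed, 120 (x) x 260 (y) x 70 mm high, walls 5 mm. Origin: centre of underside, on the table; x from its front to its hinged back, z up. Inside, a black plate (top at z = 25 mm) has four pockets in a row along y. A black sill 180 mm long juts 30 mm from the front wall at z = 46 to 54 mm; the 16 mm slot above it, under the flap lip, is open to the front
- flap (a joint): angle of the white flap of the fuse box, rad: 0 shut, 1.65 fully open (just past upright, its stop). Stiff hinge: it stays at any angle; takes about 2.5 N at the lip to lift
- flap_lip (a point): middle of the flap's free front edge (yellow stripe on top), at half its thickness. The flap is a plate 140 (hinge to lip) x 256 x 6 mm; shut, its underside lies at z = 70 mm on the rim and its lip juts 20 mm past the front wall, over the slot. The point turns with the flap: x from lip to hinge, z out of the outer face
- flap_hinge (a point): middle of the hinge axis (along the box's y), at box x = +60 mm, z = 73 mm; this point turns with the flap
- pocket0 (a point): centre of the floor of pocket 0 in the black plate inside the fuse box; axes as fusebox, 11 mm above its origin. The pocket is 68 mm (x) by 38 mm (y), 14 mm deep, mouth bevelled 3 mm, top of the plate 14 mm above this point, and takes one fuse carrier, which then stands 34 mm proud of the plate
- pocket1 (a point): centre of the floor of pocket 1 in the black plate inside the fuse box; axes as fusebox, 11 mm above its origin. The pocket is 68 mm (x) by 38 mm (y), 14 mm deep, mouth bevelled 3 mm, top of the plate 14 mm above this point, and takes one fuse carrier, which then stands 34 mm proud of the plate
- pocket2 (a point): centre of the floor of pocket 2 in the black plate inside the fuse box; axes as fusebox, 11 mm above its origin. The pocket is 68 mm (x) by 38 mm (y), 14 mm deep, mouth bevelled 3 mm, top of the plate 14 mm above this point, and takes one fuse carrier, which then stands 34 mm proud of the plate
- pocket3 (a point): centre of the floor of pocket 3 in the black plate inside the fuse box; axes as fusebox, 11 mm above its origin. The pocket is 68 mm (x) by 38 mm (y), 14 mm deep, mouth bevelled 3 mm, top of the plate 14 mm above this point, and takes one fuse carrier, which then stands 34 mm proud of the plate
- fuse_a: loose fuse carrier, 120 g: white ceramic base 64 x 34 x 20 mm with a blue grip rib 44 x 18 mm in plan standing centred on it from z = 20 to 48 mm. Origin: centre of the underside; x along the 64 mm length (and along the rib), z up; the same either way round. Stands upright on the table at the start. May be absent (None)
- fuse_b: loose fuse carrier, 120 g: white ceramic base 64 x 34 x 20 mm with a blue grip rib 44 x 18 mm in plan standing centred on it from z = 20 to 48 mm. Origin: centre of the underside; x along the 64 mm length (and along the rib), z up; the same either way round. Stands upright on the table at the start. May be absent (None)
- fuse_c: loose fuse carrier, 120 g: white ceramic base 64 x 34 x 20 mm with a blue grip rib 44 x 18 mm in plan standing centred on it from z = 20 to 48 mm. Origin: centre of the underside; x along the 64 mm length (and along the rib), z up; the same either way round. Stands upright on the table at the start. May be absent (None)
- fuse_d: loose fuse carrier, 120 g: white ceramic base 64 x 34 x 20 mm with a blue grip rib 44 x 18 mm in plan standing centred on it from z = 20 to 48 mm. Origin: centre of the underside; x along the 64 mm length (and along the rib), z up; the same either way round. Stands upright on the table at the start. May be absent (None)
- scraper: loose stiff scraper, 185 mm long, 130 g: wooden handle 100 x 26 x 26 mm (x = -70 to +30 mm) and flat steel blade 36 mm wide, 4 mm thick, flush with the underside of the handle (x = 30 to 115 mm, z = 0 to 4 mm). Origin on the underside of the handle, a good place to grip from above; x towards the blade tip, z up
- scraper_tip (a point): middle of the blade's front edge, at half its thickness
- scraper_mid (a point): middle of the scraper's length, on its underside
- mat: fixed cork mat 260 (x) x 100 (y) x 3 mm; origin: centre of its underside on the table; x along its length. The scraper lies on it at the start
- door_stopper: bystander: chrome door stopper, 60 mm across, 65 mm high; origin centre of underside
- vacuum_nozzle: bystander: grey plastic vacuum nozzle, head 70 x 200 x 30 mm with a stub pipe; origin centre of the head's underside
- shoe_brush: bystander: small wooden shoe brush, 150 x 50 x 44 mm; origin centre of underside
- tin: bystander: lidded aluminium tin, 94 mm across, 50 mm high; origin centre of underside
- silicone_grip: bystander: red silicone grip, 120 x 34 x 22 mm; origin centre of underside
Mind the look-alikes: they are no part of the job. Leave any turquoise look-alike of the fuse_c alone.

How it is judged:
By the outcome, as a careful person would: the job done as asked, in the order asked, and still so for the second after the job is handed in, with the robot touching nothing.
Of fuse_a, fuse_b, fuse_c, fuse_d only 2 to 4 are there at a start; the rules pass over those that are not, and their reading is None.
At some moment in a run one of fuse_a, fuse_b, fuse_c, fuse_d may be knocked a few centimetres aside while the robot is not near it.
It also fails if it takes over 210 s, if anything falls off the work surface, if the arm or the gripper's body presses on something with over 40 N, if the wrist force passes 120 N, or if a joint passes its speed limit or range.

### The arm

A 6-joint arm with a two-finger parallel gripper is mounted at the origin on the work surface. World frame = base frame: x ahead of the robot, y to its left, z up, the work surface at z = 0. Lengths are in m, angles in rad, forces in N, time in s.
With the tool pointing down it reaches from about 0.35 to 0.95 m from the base axis. Payload 17.4 kg.
Tool frame: the origin (TCP) lies at the very end of the fingers, on their centre line; the grasp point (between the pads) lies 19 mm behind it; z points along the fingers, y is the line along which they close (so a half turn about z gives the same grasp; the last joint's range is limited). The gripper opens to 93 mm and grips with 3 to 60 N. Pads are 15 mm wide; open, the fingers measure 128 mm over their backs; the gripper's body (75 mm by 188 mm) begins 65 mm behind the grasp point.
Start: joints at [-1.215, 0.116, 1.442, -0, 1.584, -0.038], TCP at [0.259, -0.623, 0.219] pointing down, gripper open.
Joint ranges: [-2.83, 2.83], [-0.83, 2.19], [0.07, 2.5], [-1.14, 4.28], [0.01, 3], [-2.97, 2.97]. Speed limits (rad/s): [1.89, 1.89, 2.22, 3.14, 3.14, 3.14].

### API

Orientations are given as a unit quaternion [w, x, y, z].
In Python, from bench import status, optics, job gives the robot as it stands.
- The arm moves only by the shell command python3 -m creep 'ROWS'. ROWS is JSON, one flat list of numbers, 5 for each row, row after row: the shift along the world's x, y, z in cm, then the turn about the world's z in degrees, then the opening, from 0 (shut) to 1 (fully open). In form: [dx, dy, dz, turn, claw, dx, dy, dz, turn, claw, ...]. A call has 1 to 5 rows; each row shifts and turns the commanded pose from where the row before left it; what a row does not reach is not made up. A row lasts 1/12 s, in which the tool goes at most 41.7 mm and 7.16 degrees, less where a joint would pass 70% of its speed; a pose out of reach is approached as far as the arm can. A call is refused whole if a number of a shift passes 4.17 or a number of a turn 7.16, either way. A call with a gripper value outside its range is refused whole. The fingers move at their own pace and stop on an object; the grip force is fixed at half the most. Time passes only in rows, so rows that do not move let the fingers close. It gives the time, the measured TCP pose, the force, the opening and the grip force at its end, in the units of the state.
- status.get_state(): the state, without advancing time (a new reading comes with each control period).
- optics.camera(name): name is "scene" or "top" or "wrist"; returns (picture, depth): 420x560x3 uint8, red, green, blue; 420x560 float32, m along the optical axis (not along the pixel's ray), 0 where there is no reading.
- optics.calibration(name): a dict with "K" (3x3 intrinsics, pixels), "R" (3x3) and "t" (3): a world point X has camera coordinates R X + t. Camera axes: x right, y down, z forward; pixel columns grow to the right and rows downward; lengths in m; the calibration is good to about 2 mm. A picture is of the moment at which its call begins: read the wrist's pose just before it. calibration takes no time and is no camera call; for the wrist camera it gives the pose at the moment of the call.
- job.job_done(): hands the job in; it is judged then, once.
The state is a dict: "time_s": time; "joints": joint angles; "joint_vel": joint speeds; "effort": joint torques, N m; "ee_pos": TCP position; "orientation": TCP orientation; "force": force on the tool from outside, world axes, zero at the start; "moment": the same for the moment, N m; "grip_width": opening from 0.0 (shut) to 1.0 (fully open); "grip_force": force on a finger pad.
Only numpy, scipy, OpenCV 4.12 (cv2) and the standard library are available. Lean on these libraries where they do the work, as an engineer would, in place of code of your own. Each camera call takes 0.05 s, during which the arm holds its last target. There are 200 camera calls.

## Working session

There is one attempt and no reset: what is moved stays moved. The work goes in short steps, Python scripts to look and compute and a shell command to move; the robot and the scene stay as the last step left them, time stands still between calls to the robot, and variables do not carry over. Pictures are saved under pics/ and viewed, at most 17 in all, crops included, and the job is handed in when it is done.

```bash
ls; mkdir -p pics
cat > h.py <<'E'
import numpy as np, cv2
from bench import status, optics
def snap(n, f=None):
    c=optics.calibration(n); p,d=optics.camera(n)
    if f: cv2.imwrite('pics/'+f, p[:,:,::-1])
    return p,d,c
def pts(d,c):
    v,u=np.mgrid[:d.shape[0],:d.shape[1]]
    K=c['K']; x=np.stack([(u-K[0,2])/K[0,0]*d,(v-K[1,2])/K[1,1]*d,d],-1)
    return (x-np.array(c['t']))@np.array(c['R'])
def ray(c,u,v,z):
    K=np.array(c['K']);R=np.array(c['R']);t=np.array(c['t'])
    o=-R.T@t; d=R.T@np.linalg.inv(K)@np.array([u,v,1.]); return o+d*(z-o[2])/d[2]
E
python3 - <<'E'
from h import *
s=status.get_state(); print({k:np.round(v,3) for k,v in s.items()})
for n in('scene','top'):
    p,d,c=snap(n,n+'0.png'); P=pts(d,c); np.savez('/tmp/'+n,p=p,P=P,d=d)
    print(n,np.round(-np.array(c['R']).T@c['t'],3))
E
```

```text
pics
{'time_s': np.float64(0.0), 'joints': array([-1.215,  0.117,  1.442,  0.   ,  1.584, -0.038]), 'joint_vel': array([-0.001,  0.002,  0.002,  0.   , -0.   , -0.   ]), 'effort': array([ 4.0000e-03, -7.2126e+01, -6.2261e+01,  7.8000e-02,  2.4000e-02,
       -0.0000e+00]), 'ee_pos': array([ 0.259, -0.623,  0.218]), 'orientation': array([-0.001,  0.981,  0.196, -0.   ]), 'force': array([-0.441, -0.131,  0.084]), 'moment': array([-0.012,  0.004, -0.016]), 'grip_force': np.float64(0.0), 'grip_width': np.float64(0.999)}
scene [1.256 0.023 0.885]
top [ 0.421 -0.013  1.883]
```

View pics/top0.png

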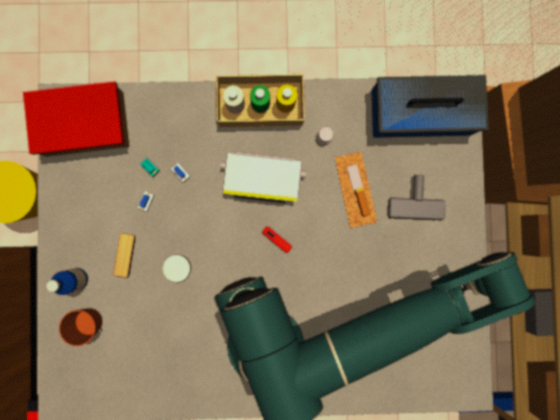

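View pics/scene0.png

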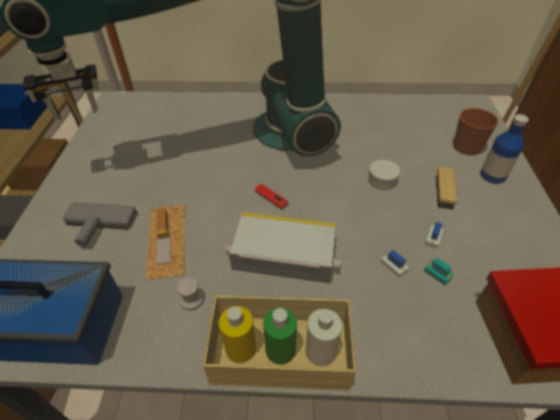

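Candidates for fuses: blue-ribbed ones at top px (180,172) and (145,201). The turquoise one at (149,167) is a decoy. The scraper is on the mat at (358,190), with the red grip at (277,239) and the yellow-brown brush at (124,256) as bystanders. The box is at (262,177), with its yellow lip toward the robot.

Run:
```python
from h import *
def rect(m,P,n,zr=None):
    q=P[m]; 
    if zr: q=q[(q[:,2]>zr[0])&(q[:,2]<zr[1])]
    r=cv2.minAreaRect((q[:,:2]*1000).astype(np.float32)); print('  ',n,len(q),'z',np.round(np.percentile(q[:,2],[5,50,95])*1000),'rect',np.round(r[0]),np.round(r[1]),round(r[2],1))
for n in('top','scene'):
    f=np.load(f'/tmp/{n}.npz'); p,P=f['p'],f['P']; h=cv2.cvtColor(p,cv2.COLOR_RGB2HSV); H,S,V=h[...,0].astype(int),h[...,1],h[...,2]
    ok=(f['d']>0)&(P[...,0]>.1)&(P[...,0]<.9)&(abs(P[...,1])<.8)
    print(n)
    for nm,m in dict(blue=(H>100)&(H<125)&(S>120),turq=(H>75)&(H<95)&(S>120),yel=(H>24)&(H<33)&(S>170),orange=(H>8)&(H<22)&(S>110),white=(S<60)&(V>150)).items():
        m=m&ok; k,l,st,ce=cv2.connectedComponentsWithStats(m.astype(np.uint8))
        print(nm)
        for i in range(1,k):
            if 15<st[i,4]<6000: print(np.round(ce[i]),end=''); rect(l==i,P,nm)
    if n=='top':
        c=cv2.resize(p[140:240,320:400],None,fx=5,fy=5,interpolation=cv2.INTER_CUBIC); c2=cv2.resize(p[140:240,120:200],None,fx=5,fy=5,interpolation=cv2.INTER_CUBIC)
        cv2.imwrite('pics/crop1.png',np.hstack([c2,c])[:,:,::-1])
```

```text
top
blue
[402. 124.]   blue 390 z [30. 54. 80.] rect [ 749. -533.] [372. 146.] 64.0
[415. 123.]   blue 530 z [132. 139. 146.] rect [ 763. -512.] [ 51. 207.] 0.6
[179. 171.]   blue 43 z [41. 48. 54.] rect [618. 291.] [38. 13.] 43.6
[144. 201.]   blue 50 z [41. 48. 56.] rect [519. 415.] [17. 35.] 66.9
[ 66. 282.]   blue 362 z [131. 153. 179.] rect [253. 652.] [72. 65.] 13.8
turq
[149. 166.]   turq 138 z [12. 31. 55.] rect [639. 402.] [62. 33.] 42.8
[469. 270.]   turq 35 z [509. 538. 564.] rect [ 297. -525.] [ 3. 33.] 20.8
[443. 281.]   turq 59 z [507. 542. 558.] rect [ 268. -465.] [15. 53.] 21.1
[487. 284.]   turq 52 z [469. 534. 546.] rect [ 258. -576.] [51. 14.] 27.8
[499. 288.]   turq 18 z [550. 556. 561.] rect [ 254. -594.] [11. 20.] 70.2
[431. 292.]   turq 37 z [537. 548. 560.] rect [ 245. -425.] [ 9. 41.] 19.7
[491. 293.]   turq 16 z [523. 533. 543.] rect [ 237. -582.] [14.  6.] 23.0
[433. 298.]   turq 21 z [559. 565. 574.] rect [ 231. -423.] [14. 15.] 17.0
[495. 297.]   turq 18 z [532. 541. 550.] rect [ 228. -587.] [17.  8.] 13.9
[527. 300.]   turq 35 z [553. 567. 572.] rect [ 2
[... 4496 characters left out ...]
8.] rect [840.  -0.] [119. 296.] 0.1
white
[521. 118.]   white 38 z [220. 221. 224.] rect [253. 657.] [25. 23.] 22.3
[384. 169.]   white 404 z [49. 51. 54.] rect [283. 304.] [83. 85.] 17.3
[284. 240.]   white 3635 z [75. 77. 80.] rect [596. -11.] [271. 130.] 82.3
[430. 234.]   white 27 z [19. 21. 24.] rect [515. 401.] [ 8. 53.] 72.0
[437. 241.]   white 16 z [18. 21. 23.] rect [540. 417.] [ 8. 26.] 45.7
[392. 265.]   white 42 z [18. 21. 23.] rect [626. 281.] [57.  9.] 42.4
[234. 313.]   white 101 z [165. 167. 169.] rect [860. -90.] [23. 22.] 62.8
[279. 314.]   white 101 z [165. 167. 169.] rect [860.   0.] [22. 22.] 1.7
[324. 324.]   white 604 z [135. 138. 168.] rect [861.  90.] [62. 61.] 86.0
```

View pics/crop1.png

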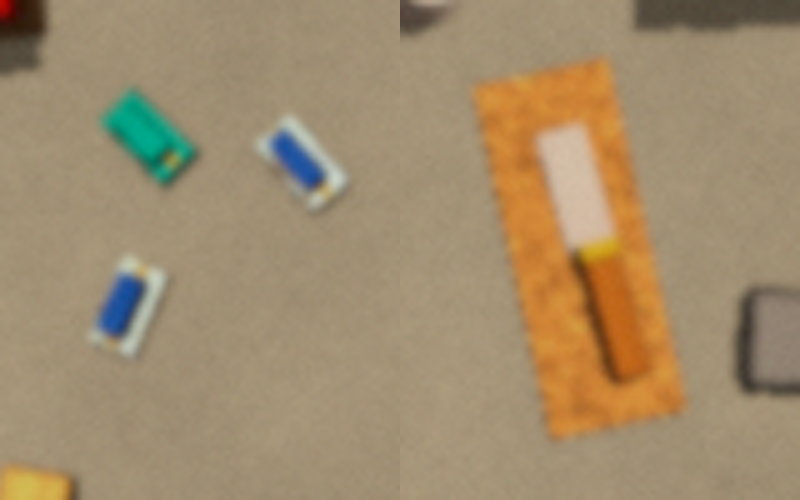

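Run:
```python
from h import *
for n in('top','scene'):
    f=np.load(f'/tmp/{n}.npz'); p,P=f['p'],f['P']; c=optics.calibration(n); h=cv2.cvtColor(p,cv2.COLOR_RGB2HSV); H,S,V=h[...,0].astype(int),h[...,1],h[...,2]
    X,Y,Z=P[...,0],P[...,1],P[...,2]
    def R(nm,m,z,op=0):
        m=m.astype(np.uint8)
        if op: m=cv2.morphologyEx(m,cv2.MORPH_OPEN,np.ones((op,op)))
        v,u=np.nonzero(m); q=np.array([ray(c,a,b,z)[:2] for a,b in zip(u,v)],np.float32)*1000
        r=cv2.minAreaRect(q); mu=q.mean(0); w,e=np.linalg.eigh(np.cov(q.T)); a=np.degrees(np.arctan2(e[1,1],e[0,1]))
        print(n,nm,len(q),np.round(r[0],1),np.round(r[1],1),round(r[2],1),'mean',np.round(mu,1),'pca',round(a,1))
    white=(S<60)&(V>150); yel=(H>24)&(H<33)&(S>150); blue=(H>100)&(H<125)&(S>110); orange=(H>6)&(H<22)&(S>110)
    box=(abs(X-.6)<.12)&(abs(Y)<.2)
    R('flap',box&(white|yel)&(Z>.05),.076,7); R('yel',box&yel,.0765)
    R('fuse1',blue&(abs(X-.62)<.05)&(abs(Y-.29)<.06),.048); R('fuse2',blue&(abs(X-.52)<.05)&(abs(Y-.41)<.06),.048)
    m=(abs(X-.54)<.17)&(abs(Y+.33)<.1)
    R('mat+',m&((orange)|(white&(Z<.02))),.003)
    R('handle',m&(Z>.018)&orange,.029)
    R('handleC',m&(V<200)&(H<15)&(S>180),.029)
    R('blade',m&(S<90)&(V>130)&(abs(X-.59)<.07)&(abs(Y+.33)<.035)&(Z>-.01),.007)
    if n=='top': sc=p[140:240,320:400]; print(sc[62,40],sc[80,25],sc[35,34],sc[50,40])
```

```text
top flap 2695 [5.999e+02 2.000e-01] [259.  128.4] 82.4 mean [598.9   3.2] pca 80.9
top yel 302 [524.4  12.2] [252.7  15.8] 82.5 mean [525.3  13.5] pca 82.5
top fuse1 46 [617.7 290.8] [37.2 12.3] 43.8 mean [617.7 290.8] pca -138.1
top fuse2 52 [518.1 414.8] [15.6 37.2] 62.8 mean [518.1 414.8] pca 154.0
top mat+ 1983 [ 546.  -331.2] [263.3 103.4] 11.0 mean [ 543.2 -331.2] pca -168.7
top handle 202 [ 521.7 -352.2] [ 71.5 226.5] 75.6 mean [ 500.7 -351.5] pca -169.7
top handleC 237 [ 527.9 -330. ] [208.3  71.9] 9.3 mean [ 491.7 -347. ] pca -163.4
top blade 207 [ 589.6 -328.3] [82.2 33.1] 14.3 mean [ 590.4 -327.8] pca -166.6
[161  84  25] [163 147 121] [209 190 165] [203 155  27]
scene flap 3558 [595.7  -1.5] [251.5 123. ] 82.6 mean [598.3   1.8] pca 81.7
scene yel 188 [525.2   7.7] [250.    7.6] 82.4 mean [525.5   9. ] pca 82.3
scene fuse1 79 [621.2 288.3] [39.5 16.1] 39.2 mean [621.3 288.5] pca -142.4
scene fuse2 50 [521.9 411.6] [11.2 41.9] 65.0 mean [521.6 411.4] pca 155.2
scene mat+ 2110 [ 544.6 -333.9] [259.7  99. ] 10.9 mean [ 549.1 -332.1] pca -168.7
scene handle 279 [ 502.6 -350.6] [108.6  27.8] 14.1 mean [ 504.8 -350.9] pca -165.1Traceback (most recent call last):
  File "<stdin>", line 18, in <module>
  File "<stdin>", line 9, in R
cv2.error: OpenCV(4.12.0) /io/opencv/modules/imgproc/src/convhull.cpp:143: error: (-215:Assertion failed) total >= 0 && (depth == CV_32F || depth == CV_32S) in function 'convexHull'
```

```bash
python3 -m creep '[2.5,2.8,0,-2,1, 2.5,2.8,0,-2,1, 2.5,2.8,0,-2,1, 2.5,2.8,0,-2,1, 2.5,2.8,0,0,1]'
python3 -m creep '[2.5,2.8,0,0,1, 2.5,2.8,0,0,1, 2.5,2.8,0,0,1, 2.5,2.8,0,0,1, 0,0,0,0,1]'
cat >> h.py <<'E'
def where():
    s=status.get_state(); w,x,y,z=s['orientation']; 
    print('t',round(float(s['time_s']),2),'tcp mm',np.round(np.array(s['ee_pos'])*1000,1),'toolx deg',round(float(np.degrees(np.arctan2(2*(x*y+w*z),1-2*(y*y+z*z)))),1),'F',np.round(s['force'],1),'w',round(float(s['grip_width']),3),'g',round(float(s['grip_force']),1))
E
python3 - <<'E'
from h import *
where(); p,d,c=snap('wrist','w1.png'); np.savez('/tmp/w1',p=p,d=d,**c); print(np.round(ray(c,280,210,0.003),3))
E
```

```text
time_s: 0.52
ee_pos: [0.3847, -0.4818, 0.2183]
orientation: [-0.0, 0.992, 0.125, -0.0]
force: [0.7, 0.5, -0.2]
grip_width: 0.997
grip_force: 0.0
time_s: 0.93
ee_pos: [0.4871, -0.3671, 0.2184]
orientation: [-0.001, 0.992, 0.129, 0.0]
force: [0.3, -0.0, -0.2]
grip_width: 1.0
grip_force: 0.0
t 0.93 tcp mm [ 487.1 -367.1  218.4] toolx deg 14.8 F [ 0.3 -0.  -0.2] w 1.0 g 0.0
[ 0.459 -0.371  0.003]
```

View pics/w1.png

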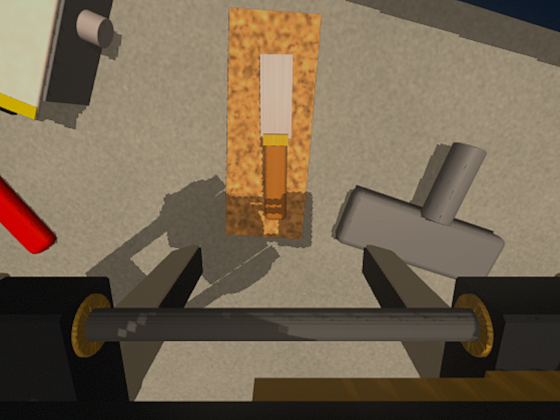

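The wrist view shows the scraper blade from (277,55) to the ferrule at (276,137), the handle end at (275,218), and the mat from y=10 to y=238.

Run:
```python
from h import *
c=dict(np.load('/tmp/w1.npz')); p=c['p'];
r=lambda u,v,z: np.round(ray(c,u,v,z)[:2]*1000,1)
tip=r(277,54,.007); print('tip',tip,r(261,54,.007),r(293,55,.007),'bladebase',r(276.5,133,.007),'hend',r(275,218,.029),'ferr',r(276.5,137,.029))
print('mat',r(229,8,.003),r(321,14,.003),r(303,238,.003),r(226,236,.003))
print('flapcorner lip',r(37,118,.076),r(0,104,.076))
h=cv2.cvtColor(p,cv2.COLOR_RGB2HSV);H,S,V=h[...,0].astype(int),h[...,1],h[...,2]
m=(S<70)&(V>110); m[:50]=0;m[132:]=0;m[:,:245]=0;m[:,305:]=0
v,u=np.nonzero(m); q=np.array([ray(c,a,b,.007)[:2] for a,b in zip(u,v)],np.float32)*1000; rr=cv2.minAreaRect(q);print(rr)
```

```text
tip [ 631.2 -322.5] [ 626.7 -305.5] [ 634.7 -339.7] bladebase [ 549.6 -343. ] hend [ 455. -366.] ferr [ 546.1 -344.3]
mat [ 662.2 -261.3] [ 681.9 -358.2] [ 430.2 -409.3] [ 407.4 -312. ]
flapcorner lip [ 507.3 -121.3] [511.3 -87.2]
((590.66357421875, -331.23876953125), (81.5032958984375, 35.20877456665039), 13.67338752746582)
```

```bash
python3 -m creep '[2.1,0.95,-3,-0.6,0.6, 2.1,0.95,-3,0,0.6, 0,0,-4,0,0.6, 0,0,-4,0,0.6, 0,0,0,0,0.6]'
python3 -m creep '[0,0,-3,0,0.6, 0,0,-2,0,0.6, 0,0,-1.2,0,0.6, 0,0,-0.6,0,0.6, 0,0,0,0,0.6]'
python3 -c "from h import *;where()"
```

```text
time_s: 1.4
ee_pos: [0.5226, -0.3507, 0.0702]
orientation: [-0.004, 0.993, 0.121, -0.004]
force: [-1.3, -0.0, -1.6]
grip_width: 0.691
grip_force: 0.0
time_s: 1.82
ee_pos: [0.5257, -0.3528, 0.0109]
orientation: [-0.0, 0.993, 0.121, -0.0]
force: [-0.7, 0.0, 0.3]
grip_width: 0.602
grip_force: 0.0
t 1.82 tcp mm [ 525.7 -352.8   10.9] toolx deg 13.9 F [-0.7  0.   0.3] w 0.602 g 0.0
```

```bash
python3 -m creep '[0.4,0.45,-0.3,0,0.6, 0,0,0,0,0.6, 0,0,0,0,0.3, 0,0,0,0,0, 0,0,0,0,0]'
python3 -m creep '[0,0,0,0,0, 0,0,0,0,0, 0,0,0,0,0, 0,0,0.5,0,0, 0,0,1,0,0]'
python3 -c "from h import *;where()"
```

```text
time_s: 2.23
ee_pos: [0.5302, -0.3479, 0.0083]
orientation: [0.0, 0.993, 0.122, 0.0]
force: [-0.9, 0.8, 0.2]
grip_width: 0.435
grip_force: 0.0
time_s: 2.65
ee_pos: [0.5294, -0.3474, 0.0219]
orientation: [-0.001, 0.993, 0.122, -0.001]
force: [-0.1, -0.2, -0.8]
grip_width: 0.281
grip_force: 30.0
t 2.65 tcp mm [ 529.4 -347.4   21.9] toolx deg 14.0 F [-0.1 -0.2 -0.8] w 0.281 g 30.0
```

```bash
python3 -m creep '[0,0,3,0,0, 0,0,3.5,0,0, 0,0,3.5,0,0, -1.3,3.7,0,-7.1,0, -1.3,3.7,0,-7.1,0]'
python3 -m creep '[-1.3,3.7,0,-7.1,0, -1.3,3.7,0,0,0, -1.3,3.7,0,0,0, -1.3,3.7,0,0,0, -1.3,3.7,0,0,0]'
python3 -m creep '[-1.3,3.7,0,0,0, -1.3,3.7,0,0,0, -1.3,3.7,0,0,0, 0,0,0,0,0, 0,0,0,0,0]'
python3 - <<'E'
from h import *
where(); p,d,c=snap('wrist','w2.png'); np.savez('/tmp/w2',p=p,d=d,**c)
E
```

```text
time_s: 3.07
ee_pos: [0.5045, -0.2744, 0.1258]
orientation: [0.001, 1.0, -0.005, 0.002]
force: [0.8, 1.5, -0.9]
grip_width: 0.277
grip_force: 30.0
time_s: 3.48
ee_pos: [0.438, -0.0875, 0.1235]
orientation: [0.0, 0.998, -0.064, 0.0]
force: [1.7, 0.0, -0.2]
grip_width: 0.276
grip_force: 30.0
time_s: 3.9
ee_pos: [0.3997, 0.0236, 0.1237]
orientation: [-0.0, 0.998, -0.062, 0.001]
force: [0.1, 0.3, -1.0]
grip_width: 0.277
grip_force: 30.0
t 3.9 tcp mm [399.7  23.6 123.7] toolx deg -7.1 F [ 0.1  0.3 -1. ] w 0.277 g 30.0
```

View pics/w2.png

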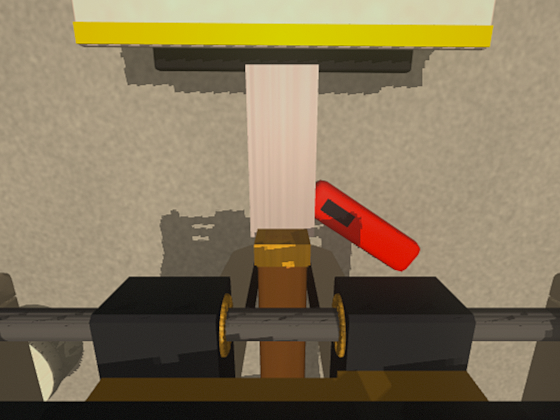

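Yellow lip front edge runs from (75,43) to (491,46). The blade tip is at (246–318,65), centred in front of it, with the sill just visible below the lip at (155–411,68).

Run:
```python
from h import *
c=dict(np.load('/tmp/w2.npz'))
r=lambda u,v,z: np.round(ray(c,u,v,z)[:2]*1000,1)
a,b=r(75,43,.076),r(491.5,46,.076); m=(a+b)/2; e=a-b; print('lip',a,b,'mid',m,'len',np.linalg.norm(e),'boxyaw',np.degrees(np.arctan2(e[1],e[0]))-90)
t1,t2=r(246,65,.1225),r(318,65,.1225); print('tip',t1,t2,(t1+t2)/2,'w',np.linalg.norm(t1-t2))
print('bladebase',(r(251,230,.1225)+r(315,230,.1225))/2)
print('depth tip',c['d'][70,282],c['d'][38,282]); P=pts(c['d'],c); print(np.round(P[70,282]*1000),np.round(P[150,282]*1000),np.round(P[220,282]*1000),np.round(P[33,282]*1000))
```

```text
lip [539.1 135.7] [ 505.5 -118.8] mid [522.3    8.45] len 256.70841435371767 boxyaw -7.520897972712945
tip [505.3  29.2] [501.   -5.7] [503.15  11.75] w 35.16390194503448
bladebase [418.45  21.75]
depth tip 0.15260117 0.19054833
[501.  12. 123.] [462.  17. 122.] [424.  22. 122.] [529.   9.  76.]
```

```bash
python3 -m creep '[0,0,-2.5,0,0, 0,0,-2.2,0,0, 0,0,-1.15,0,0, 0,0,0,0,0, 0,0,0,0,0]'
python3 -m creep '[1,-0.13,0,0,0, 1,-0.13,0,0,0, 1,-0.13,0,0,0, 0.5,-0.07,0,0,0, 0,0,0,0,0]'
python3 - <<'E'
from h import *
where(); p,d,c=snap('wrist','w3.png')
th=np.radians(np.arange(0,96,6)); x=60-125*np.cos(th)-3*np.sin(th); z=73+125*np.sin(th)-3*np.cos(th)
print(np.round(np.c_[np.arange(0,90,6),np.diff(x)*.0991,-np.diff(x)*.0131,np.diff(z)*.1],2))
E
```

```text
time_s: 4.37
ee_pos: [0.4001, 0.0214, 0.0645]
orientation: [0.0, 0.998, -0.065, -0.0]
force: [0.5, 1.0, -0.4]
grip_width: 0.279
grip_force: 30.0
time_s: 4.78
ee_pos: [0.436, 0.0172, 0.0652]
orientation: [-0.0, 0.998, -0.064, 0.0]
force: [-0.2, -0.0, -1.2]
grip_width: 0.276
grip_force: 30.0
t 4.78 tcp mm [436.   17.2  65.2] toolx deg -7.4 F [-0.2 -0.  -1.2] w 0.276 g 30.0
[[ 0.00e+00  4.00e-02 -0.00e+00  1.31e+00]
 [ 6.00e+00  1.70e-01 -2.00e-02  1.30e+00]
 [ 1.20e+01  3.10e-01 -4.00e-02  1.27e+00]
 [ 1.80e+01  4.40e-01 -6.00e-02  1.23e+00]
 [ 2.40e+01  5.60e-01 -7.00e-02  1.18e+00]
 [ 3.00e+01  6.80e-01 -9.00e-02  1.11e+00]
 [ 3.60e+01  7.90e-01 -1.00e-01  1.04e+00]
 [ 4.20e+01  8.90e-01 -1.20e-01  9.50e-01]
 [ 4.80e+01  9.90e-01 -1.30e-01  8.50e-01]
 [ 5.40e+01  1.07e+00 -1.40e-01  7.40e-01]
 [ 6.00e+01  1.14e+00 -1.50e-01  6.20e-01]
 [ 6.60e+01  1.20e+00 -1.60e-01  5.00e-01]
 [ 7.20e+01  1.24e+00 -1.60e-01  3.70e-01]
 [ 7.80e+01  1.28e+00 -1.70e-01  2.40e-01]
 [ 8.40e+01  1.29e+00 -1.70e-01  1.00e-01]]
```

View pics/w3.png

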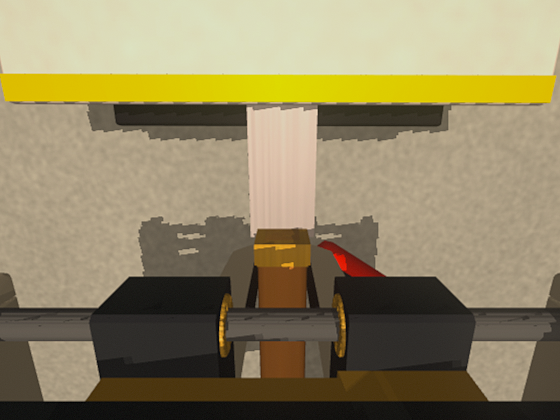

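The blade is under the lip, with its hidden end behind the stripe at y≈104. Lifting now.

```bash
python3 -m creep '[0,0,0.4,0,0, 0,0,0.4,0,0, 0,0,0.6,0,0, 0.1,0,0.7,0,0, 0.1,0,0.7,0,0]'
python3 -m creep '[0.15,-0.02,0.65,0,0, 0.15,-0.02,0.65,0,0, 0.2,-0.03,0.6,0,0, 0.2,-0.03,0.6,0,0, 0,0,0,0,0]'
python3 - <<'E'
from h import *
where(); p,d,c=snap('wrist','w4.png');P=pts(d,c);print(np.round(P[220,282]*1000),np.round(P[150,282]*1000));snap('scene','s4.png')
E
```

```text
time_s: 5.25
ee_pos: [0.4366, 0.0176, 0.0928]
orientation: [0.0, 0.998, -0.064, -0.0]
force: [-1.4, -0.6, -3.9]
grip_width: 0.279
grip_force: 30.0
time_s: 5.67
ee_pos: [0.4448, 0.0165, 0.1186]
orientation: [-0.0, 0.998, -0.064, 0.001]
force: [-0.7, 0.2, -1.0]
grip_width: 0.276
grip_force: 30.0
t 5.67 tcp mm [444.8  16.5 118.6] toolx deg -7.3 F [-0.7  0.2 -1. ] w 0.276 g 30.0
[469.  14. 116.] [508.   9. 116.]
```

View pics/w4.png

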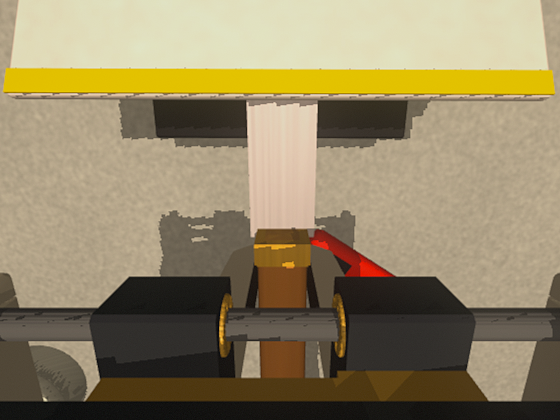

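The flap is now up about 20°, resting on the blade, and the blade is still level. Continuing along the arc.

```bash
python3 -m creep '[0.27,-0.03,0.6,0,0, 0.28,-0.04,0.58,0,0, 0.33,-0.04,0.56,0,0, 0.35,-0.05,0.54,0,0, 0.4,-0.05,0.52,0,0]'
python3 -m creep '[0.4,-0.05,0.5,0,0, 0.44,-0.06,0.48,0,0, 0.45,-0.06,0.46,0,0, 0.5,-0.07,0.43,0,0, 0.5,-0.07,0.41,0,0]'
python3 -m creep '[0.54,-0.07,0.38,0,0, 0.54,-0.07,0.35,0,0, 0.57,-0.08,0.32,0,0, 0.57,-0.08,0.3,0,0, 0.6,-0.08,0.26,0,0]'
python3 -m creep '[0.6,-0.08,0.24,0,0, 0.62,-0.08,0.2,0,0, 0.62,-0.08,0.17,0,0, 0.64,-0.08,0.13,0,0, 0,0,0,0,0]'
python3 - <<'E'
from h import *
where(); p,d,c=snap('wrist','w5.png');P=pts(d,c);print(np.round(P[220,282]*1000),np.round(P[150,282]*1000));p,d,c=snap('scene','s5.png')
P=pts(d,c); h=cv2.cvtColor(p,cv2.COLOR_RGB2HSV); m=(h[...,0]>24)&(h[...,0]<33)&(h[...,1]>150)&(abs(P[...,1])<.2)&(abs(P[...,0]-.6)<.12); q=P[m]; print(len(q),np.round(q.mean(0)*1000) if len(q) else '')
E
```

```text
time_s: 6.18
ee_pos: [0.4607, 0.0144, 0.1458]
orientation: [-0.0, 0.998, -0.064, 0.0]
force: [-3.3, 0.6, -2.5]
grip_width: 0.281
grip_force: 30.0
time_s: 6.6
ee_pos: [0.4838, 0.0113, 0.1684]
orientation: [-0.0, 0.998, -0.064, 0.0]
force: [-2.2, 0.9, -1.7]
grip_width: 0.277
grip_force: 30.0
time_s: 7.02
ee_pos: [0.512, 0.0075, 0.1844]
orientation: [-0.0, 0.998, -0.064, 0.0]
force: [-3.8, 1.0, -0.5]
grip_width: 0.276
grip_force: 30.0
time_s: 7.43
ee_pos: [0.5373, 0.0042, 0.1915]
orientation: [0.0, 0.998, -0.064, 0.0]
force: [1.2, -0.5, -2.4]
grip_width: 0.278
grip_force: 30.0
t 7.43 tcp mm [537.3   4.2 191.5] toolx deg -7.3 F [ 1.2 -0.5 -2.4] w 0.278 g 30.0
[561.   2. 189.] [600.  -3. 191.]
0
```

View pics/w5.png

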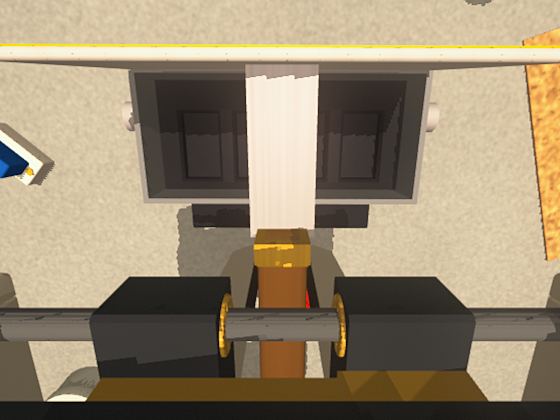

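The box is open with the flap about 80° up and the four pockets visible. Pushing the last bit.

```bash
python3 -m creep '[0.6,-0.08,0,0,0, 0.6,-0.08,0,0,0, 0.5,-0.07,-0.1,0,0, 0.4,-0.05,0,0,0, 0.3,-0.04,0,0,0]'
python3 -m creep '[0,0,0,0,0, -1,0.13,0,0,0, -2,0.26,0,0,0, -3,0.4,0,0,0, -4,0.5,0,0,0]'
python3 -m creep '[-4,0.5,0,0,0, -4,0.5,0,0,0, 0,0,0,0,0, 0,0,0,0,0]'
python3 - <<'E'
from h import *
where(); p,d,c=snap('wrist','w6.png'); np.savez('/tmp/w6',p=p,d=d,**c)
E
```

```text
time_s: 7.95
ee_pos: [0.5607, 0.0011, 0.1903]
orientation: [0.0, 0.998, -0.064, -0.0]
force: [-1.4, 0.4, 0.2]
grip_width: 0.284
grip_force: 30.0
time_s: 8.37
ee_pos: [0.4592, 0.0141, 0.1897]
orientation: [0.0, 0.998, -0.064, -0.0]
force: [0.4, 0.3, -0.3]
grip_width: 0.277
grip_force: 30.0
time_s: 8.7
ee_pos: [0.3788, 0.0243, 0.1915]
orientation: [-0.0, 0.998, -0.064, 0.002]
force: [0.4, 0.5, -0.7]
grip_width: 0.276
grip_force: 30.0
t 8.7 tcp mm [378.8  24.3 191.5] toolx deg -7.3 F [ 0.4  0.5 -0.7] w 0.276 g 30.0
```

View pics/w6.png

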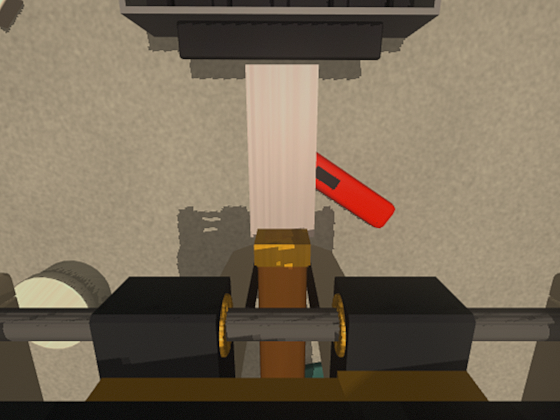

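```bash
python3 -m creep '[1.55,-3.62,0,0,0, 1.55,-3.62,0,0,0, 1.55,-3.62,0,0,0, 1.55,-3.62,0,0,0, 1.55,-3.62,0,0,0]'
python3 -m creep '[1.55,-3.62,0,6.1,0, 1.55,-3.62,0,6.1,0, 1.55,-3.62,0,6.1,0, 1.55,-3.62,0,0,0, 1.55,-3.62,0,0,0]'
python3 -m creep '[0,0,-3,0,0, 0,0,-4,0,0, 0,0,-4,0,0, 0,0,-2,0,0, 0,0,0,0,0]'
python3 -c "from h import *;where()"
```

```text
time_s: 9.17
ee_pos: [0.4586, -0.1594, 0.1894]
orientation: [-0.0, 0.998, -0.064, -0.001]
force: [1.4, 1.5, -0.7]
grip_width: 0.274
grip_force: 30.0
time_s: 9.58
ee_pos: [0.5361, -0.3406, 0.1885]
orientation: [-0.001, 0.995, 0.096, -0.001]
force: [0.1, 1.2, -1.2]
grip_width: 0.276
grip_force: 30.0
time_s: 10.0
ee_pos: [0.5331, -0.3369, 0.0532]
orientation: [-0.003, 0.995, 0.095, -0.004]
force: [-0.0, -0.3, -1.9]
grip_width: 0.276
grip_force: 30.0
t 10.0 tcp mm [ 533.1 -336.9   53.2] toolx deg 10.9 F [-0.  -0.3 -1.9] w 0.276 g 30.0
```

```bash
python3 -m creep '[0,0,-1.5,0,0, 0,0,-1.2,0,0, 0,0,-0.8,0,0, 0,0,0,0,0, 0,0,0,0,0]'
python3 -c "from h import *;where()"
```

```text
time_s: 10.42
ee_pos: [0.5354, -0.338, 0.0258]
orientation: [0.0, 0.995, 0.096, 0.0]
force: [-0.1, -0.1, -0.3]
grip_width: 0.276
grip_force: 30.0
t 10.42 tcp mm [ 535.4 -338.    25.8] toolx deg 11.0 F [-0.1 -0.1 -0.3] w 0.276 g 30.0
```

```bash
python3 -m creep '[0,0,-0.8,0,0, 0,0,-0.4,0,0, 0,0,-0.3,0,0, 0,0,-0.15,0,0, 0,0,0,0,0]'
python3 -c "from h import *;where()"
```

```text
time_s: 10.83
ee_pos: [0.5351, -0.3379, 0.0086]
orientation: [-0.0, 0.995, 0.096, -0.0]
force: [-0.6, -0.3, -1.6]
grip_width: 0.277
grip_force: 30.0
t 10.83 tcp mm [ 535.1 -337.9    8.6] toolx deg 11.0 F [-0.6 -0.3 -1.6] w 0.277 g 30.0
```

```bash
python3 -m creep '[0,0,-0.1,0,0.3, 0,0,0,0,0.6, 0,0,0,0,0.6, 0,0,1,0,0.6, 0,0,3,0,0.6]'
python3 -m creep '[0,0,4,0,0.6, 0,0,4,0,0.6, 0,0,4,0,0.6, -1.5,3.7,3,0,0.6, -1.5,3.7,0,0,0.6]'
python3 -m creep '[-1.5,3.8,0,0,0.6, -1.5,3.8,0,0,0.6, -0.5,4,0,0,0.6, 0,4.1,0,0,0.6, 0,4.1,0,0,0.6]'
python3 -m creep '[0,4.1,0,0,0.6, 0,4.1,0,6,0.6, 0,4.1,0,6,0.6, 0.5,4,0,6,0.6, 1.5,3.8,0,6,0.6]'
python3 -m creep '[2,3.5,0,5,0.6, 2,3.5,0,0,0.6, 1,1,0,0,0.6, 0,0,0,0,0.6, 0,0,0,0,0.6]'
python3 - <<'E'
from h import *
where(); p,d,c=snap('wrist','w7.png'); np.savez('/tmp/w7',p=p,d=d,**c); p,d,c=snap('top','t7.png'); np.savez('/tmp/t7',p=p,d=d,**c)
E
```

```text
time_s: 11.25
ee_pos: [0.5335, -0.3368, 0.0449]
orientation: [-0.002, 0.995, 0.095, -0.002]
force: [-0.0, -0.6, 0.8]
grip_width: 0.539
grip_force: 0.0
time_s: 11.67
ee_pos: [0.5089, -0.2713, 0.2]
orientation: [0.002, 0.996, 0.095, 0.003]
force: [0.1, 0.1, 0.6]
grip_width: 0.6
grip_force: 0.0
time_s: 12.08
ee_pos: [0.4719, -0.0705, 0.1944]
orientation: [0.0, 0.995, 0.095, 0.001]
force: [0.7, -0.5, 0.1]
grip_width: 0.6
grip_force: 0.0
time_s: 12.5
ee_pos: [0.4916, 0.1313, 0.1948]
orientation: [0.0, 0.953, 0.303, 0.001]
force: [0.3, -1.7, 0.5]
grip_width: 0.599
grip_force: 0.0
time_s: 12.92
ee_pos: [0.5426, 0.2093, 0.1933]
orientation: [0.0, 0.94, 0.342, -0.0]
force: [-0.9, -0.4, -0.4]
grip_width: 0.601
grip_force: 0.0
t 12.92 tcp mm [542.6 209.3 193.3] toolx deg 40.0 F [-0.9 -0.4 -0.4] w 0.601 g 0.0
```

View pics/w7.png

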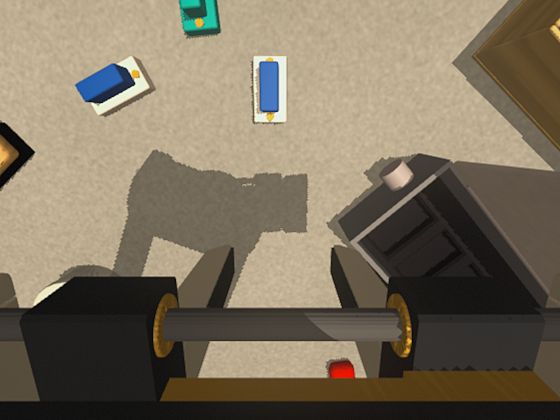

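View pics/t7.png

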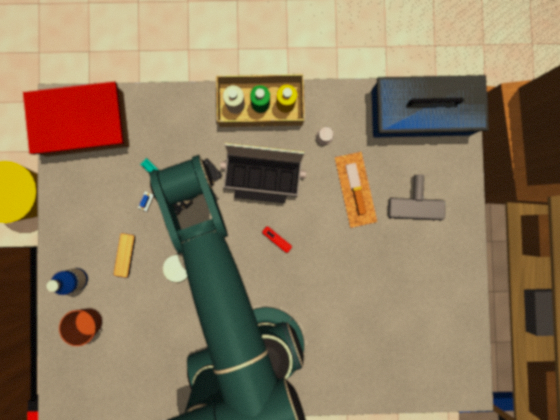

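The wrist view shows fuse1 at (270,88), fuse2 at (112,85) and the turquoise decoy at (199,15). The top view shows the flap upright and the scraper central on the mat at (357,190).

```bash
cat >> h.py <<'E'
def ribs(p,c,z=.048):
    h=cv2.cvtColor(p,cv2.COLOR_RGB2HSV); H,S,V=h[...,0].astype(int),h[...,1],h[...,2]
    m=((H>100)&(H<125)&(S>150)).astype(np.uint8); k,l,st,ce=cv2.connectedComponentsWithStats(m)
    for i in range(1,k):
        if st[i,4]<150: continue
        vm=np.median(V[l==i]); t=(l==i)&(V>vm-18)   # top face = brighter
        v,u=np.nonzero(t); q=np.array([ray(c,a,b,z)[:2] for a,b in zip(u,v)],np.float32)*1000
        r=cv2.minAreaRect(q); w=np.array(r[1]); a=r[2] if w[0]>w[1] else r[2]-90
        a=(a+90)%180-90
        print('rib px',np.round(ce[i]),len(q),'centre',np.round(r[0],1),'size',np.round(w,1),'axis',round(a,1))
E
python3 - <<'E'
from h import *
c=dict(np.load('/tmp/w7.npz')); ribs(c['p'],c)
for u,v in((253,57),(286,57),(286,122),(253,122)): print(np.round(ray(c,u,v,.02)*1000,1))
E
```

```text
rib px [269.  86.] 763 centre [619.2 290.3] size [40.7 14.2] axis 39.7
rib px [100.  83.] 819 centre [520.6 412.9] size [15.7 41.6] axis -24.3
[631.7 321.7  20. ]
[652.6 296.7  20. ]
[605.5 256.8  20. ]
[583.3 283.2  20. ]
```

```bash
python3 -m creep '[2.5,2.7,0,-0.5,0.6, 2.5,2.7,0,0,0.6, 2.64,2.7,0,0,0.6, 0,0,-4,0,0.6, 0,0,-4,0,0.6]'
python3 -m creep '[0,0,-4,0,0.6, 0,0,-2,0,0.6, 0,0,-1,0,0.6, 0,0,0,0,0.6, 0,0,0,0,0.6]'
python3 -c "from h import *;where()"
```

```text
time_s: 13.43
ee_pos: [0.6211, 0.2905, 0.1149]
orientation: [-0.0, 0.941, 0.337, 0.003]
force: [0.4, -0.4, -1.1]
grip_width: 0.6
grip_force: 0.0
time_s: 13.85
ee_pos: [0.6196, 0.2895, 0.0447]
orientation: [-0.0, 0.941, 0.337, 0.001]
force: [0.2, 1.1, 0.2]
grip_width: 0.599
grip_force: 0.0
t 13.85 tcp mm [619.6 289.5  44.7] toolx deg 39.4 F [0.2 1.1 0.2] w 0.599 g 0.0
```

```bash
python3 -m creep '[0,0.05,-1.2,0,0.6, 0,0,-0.9,0,0.6, 0,0,-0.1,0,0.6, 0,0,0,0,0.4, 0,0,0,0,0.1]'
python3 -m creep '[0,0,0,0,0, 0,0,0,0,0, 0,0,0,0,0, 0,0,0,0,0, 0,0,0,0,0]'
python3 -c "from h import *;where()"
```

```text
time_s: 14.27
ee_pos: [0.6192, 0.2905, 0.0212]
orientation: [-0.0, 0.941, 0.338, 0.0]
force: [-0.3, -0.0, 1.2]
grip_width: 0.502
grip_force: 0.0
time_s: 14.68
ee_pos: [0.6191, 0.2904, 0.0211]
orientation: [0.0, 0.941, 0.338, 0.0]
force: [0.1, -0.1, 0.6]
grip_width: 0.195
grip_force: 30.0
t 14.68 tcp mm [619.1 290.4  21.1] toolx deg 39.5 F [ 0.1 -0.1  0.6] w 0.195 g 30.0
```

```bash
python3 -m creep '[0,0,1,0,0, 0,0,3,0,0, 0,0,4,0,0, 0,0,4,0,0, -1.3,-3,4,0,0]'
python3 -m creep '[-1.5,-3.2,2,-6.7,0, -1.5,-3.2,0,-6.7,0, -1.5,-3.2,0,-6.7,0, -1.5,-3.2,0,-6.7,0, -1.5,-3.2,0,-6.7,0]'
python3 -m creep '[-1.3,-3.2,0,-6.7,0, -1.2,-3,0,-6.8,0, -0.6,-2.6,0,0,0, 0,0,0,0,0, 0,0,0,0,0]'
python3 - <<'E'
from h import *
where(); p,d,c=snap('wrist','w8.png'); np.savez('/tmp/w8',p=p,d=d,**c)
E
```

```text
time_s: 15.1
ee_pos: [0.6092, 0.2684, 0.1767]
orientation: [-0.0, 0.941, 0.338, 0.001]
force: [0.3, -0.3, -0.1]
grip_width: 0.196
grip_force: 30.0
time_s: 15.52
ee_pos: [0.5325, 0.105, 0.194]
orientation: [-0.0, 0.999, 0.049, 0.0]
force: [0.5, -0.7, -0.8]
grip_width: 0.194
grip_force: 30.0
time_s: 15.93
ee_pos: [0.5024, 0.0173, 0.1942]
orientation: [-0.0, 0.998, -0.067, 0.001]
force: [0.5, 0.4, -0.9]
grip_width: 0.191
grip_force: 30.0
t 15.93 tcp mm [502.4  17.3 194.2] toolx deg -7.6 F [ 0.5  0.4 -0.9] w 0.191 g 30.0
```

View pics/w8.png

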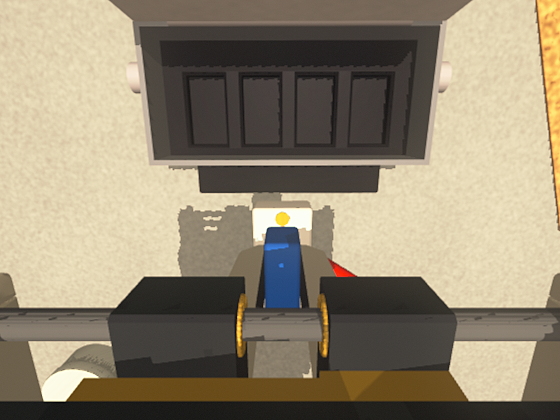

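All four pockets are visible at (207,111), (262,111), (316,111) and (369,111), and the fuse is held square at (282,260).

Run:
```python
from h import *
c=dict(np.load('/tmp/w8.npz')); P=pts(c['d'],c)
b=np.radians(-7.5); ex=np.array([np.cos(b),np.sin(b)]); ey=np.array([-np.sin(b),np.cos(b)]); O=np.array([.6016,-.002])
D=P[...,:2]-O; X=D@ex; Y=D@ey; Z=P[...,2]
ins=(abs(X)<.05)&(abs(Y)<.12)
print('z levels',np.round(np.percentile(Z[ins],[5,25,50,75,95])*1000,1))
m=(ins&(Z<.017)).astype(np.uint8); m=cv2.morphologyEx(m,cv2.MORPH_OPEN,np.ones((5,5)))
k,l,st,ce=cv2.connectedComponentsWithStats(m)
for i in range(1,k):
    if st[i,4]<300: continue
    q=P[l==i]; r=cv2.minAreaRect((q[:,:2]*1000).astype(np.float32)); s=l==i
    cc=(np.array(r[0])/1000-O); print(np.round(ce[i]),st[i,4],'c',np.round(r[0],1),np.round(r[1],1),round(r[2],1),'boxXY',np.round(np.array([cc@ex,cc@ey])*1000,1),'z',round(np.median(q[:,2])*1000,1), 'Xr',np.round(np.percentile(X[s],[1,99])*1000,1),'Yr',np.round(np.percentile(Y[s],[1,99])*1000,1))
# rim outer corners z=.07
for u,v in((136,22),(443,24),(428,163),(152,163)): 
    q=ray(c,u,v,.07)[:2]-O; print('rim',np.round(np.array([q@ex,q@ey])*1000,1))
# fuse in hand
h=cv2.cvtColor(c['p'],cv2.COLOR_RGB2HSV); 
w=(h[...,1]<60)&(h[...,2]>200); w[:200]=0;w[240:]=0;w[:,:240]=0;w[:,325:]=0
v,u=np.nonzero(w); print('white',u.min(),u.max(),v.min(),v.max(),np.round(ray(c,(u.min()+u.max())/2,v.min(),.1942-.0211+.02)*1000,1),np.round(ray(c,u.min(),v.min()+4,.193)*1000,1),np.round(ray(c,u.max(),v.min()+4,.193)*1000,1))
```

```text
z levels [ 8.9 10.1 22.6 23.8 25.2]
[368. 109.] 2422 c [579.9 -84.1] [36.4 68.2] 82.4 boxXY [-10.8 -84.2] z 9.7 Xr [-44.7  23.2] Yr [-102.   -66.5]
[207. 109.] 2395 c [602.5  85.1] [37.  68.1] 82.3 boxXY [-10.5  86.5] z 9.8 Xr [-44.3  23.3] Yr [ 68.4 104.4]
[261. 109.] 2430 c [594.9  28.5] [38.1 68.1] 82.6 boxXY [-10.6  29.4] z 9.7 Xr [-44.5  23.3] Yr [11.1 48.2]
[314. 109.] 2411 c [587.4 -27.7] [37.4 68.2] 82.6 boxXY [-10.8 -27.4] z 9.7 Xr [-44.7  23.2] Yr [-45.9  -8.9]
rim [ 56.6 126.9]
rim [  54.4 -125.9]
rim [ -59.6 -127.7]
rim [-58.9 127.2]
white 240 324 200 239 [538.4  13.4 193.1] [539.2  36.6 193. ] [533.1  -9.2 193. ]
```

Run:
```python
from h import *
c=dict(np.load('/tmp/w8.npz')); P=pts(c['d'],c); p=c['p']
print(p[198:216:1,300].tolist()); print(np.round(P[198:240:3,300]*1000).tolist())
print(np.round(P[222,248:318:3]*1000).tolist())
for z in (.192,.194): print(np.round(ray(c,282.5,206,z)*1000,1),np.round(ray(c,253,222,z)*1000,1),np.round(ray(c,312,222,z)*1000,1))
```

```text
[[229, 216, 181], [232, 219, 184], [201, 182, 152], [160, 143, 118], [159, 141, 117], [164, 145, 118], [166, 145, 119], [167, 149, 123], [165, 145, 120], [189, 165, 135], [254, 237, 199], [255, 254, 232], [253, 254, 239], [252, 254, 244], [252, 254, 246], [252, 254, 245], [252, 253, 245], [252, 254, 244]]
[[492.0, -2.0, -1.0], [532.0, 3.0, 176.0], [532.0, 4.0, 183.0], [532.0, 4.0, 190.0], [531.0, 4.0, 191.0], [529.0, 4.0, 191.0], [528.0, 5.0, 192.0], [526.0, 5.0, 193.0], [524.0, 5.0, 192.0], [522.0, 5.0, 191.0], [521.0, 6.0, 192.0], [519.0, 6.0, 191.0], [517.0, 6.0, 192.0], [515.0, 6.0, 192.0]]
[[470.0, 64.0, -1.0], [470.0, 61.0, -1.0], [528.0, 31.0, 192.0], [527.0, 29.0, 192.0], [527.0, 28.0, 191.0], [527.0, 26.0, 192.0], [527.0, 24.0, 193.0], [527.0, 22.0, 192.0], [526.0, 21.0, 191.0], [526.0, 19.0, 192.0], [526.0, 17.0, 193.0], [526.0, 16.0, 193.0], [525.0, 14.0, 192.0], [526.0, 12.0, 194.0], [525.0, 11.0, 192.0], [524.0, 9.0, 191.0], [524.0, 7.0, 191.0], [524.0, 6.0, 192.0], [524.0, 4.0, 191.0], [524.0, 2.0, 192.0], [524.0, 1.0, 192.0], [523.0, -1.0, 190.0], [460.0, -15.0, -0.0], [459.0, -19.0, -2.0]]
[534.7  13.7 192. ] [527.7  31.3 192. ] [523.3  -1.6 192. ]
[535.3  13.6 194. ] [528.3  31.1 194. ] [524.   -1.4 194. ]
```

```bash
python3 -m creep '[2.9,-1.5,0,0,0, 2.9,-1.5,0,0,0, 2.76,-1.56,0,0,0, 0,0,-2,0,0, 0,0,-2.5,0,0]'
python3 -m creep '[0,0,-2.5,0,0, 0,0,-2.5,0,0, 0,0,-1.5,0,0, 0,0,0,0,0, 0,0,0,0,0]'
python3 -c "from h import *;where()"
```

```text
time_s: 16.4
ee_pos: [0.5903, -0.027, 0.1489]
orientation: [-0.0, 0.998, -0.065, 0.001]
force: [-0.1, 0.8, -2.0]
grip_width: 0.193
grip_force: 30.0
time_s: 16.82
ee_pos: [0.5882, -0.0264, 0.0831]
orientation: [-0.0, 0.998, -0.065, -0.001]
force: [-0.1, 0.0, -0.9]
grip_width: 0.193
grip_force: 30.0
t 16.82 tcp mm [588.2 -26.4  83.1] toolx deg -7.5 F [-0.1  0.  -0.9] w 0.193 g 30.0
```

```bash
python3 -m creep '[0,-0.18,-1.5,0,0, 0,0,-1,0,0, 0,0,-0.5,0,0, 0,0,0,0,0, 0,0,0,0,0]'
python3 -m creep '[0,0,-0.4,0,0, 0,0,-0.4,0,0, 0,0,-0.4,0,0, 0,0,-0.3,0,0, 0,0,0,0,0]'
python3 -c "from h import *;where()"
```

```text
time_s: 17.23
ee_pos: [0.5884, -0.029, 0.0538]
orientation: [-0.0, 0.998, -0.066, 0.0]
force: [0.1, 0.4, -1.1]
grip_width: 0.188
grip_force: 30.0
time_s: 17.65
ee_pos: [0.5878, -0.0291, 0.0374]
orientation: [-0.0, 0.998, -0.066, -0.001]
force: [-0.4, 0.0, -1.2]
grip_width: 0.19
grip_force: 30.0
t 17.65 tcp mm [587.8 -29.1  37.4] toolx deg -7.5 F [-0.4  0.  -1.2] w 0.19 g 30.0
```

```bash
python3 -m creep '[0,0,-0.3,0,0, 0,0,-0.2,0,0, 0,0,-0.1,0,0, 0,0,0,0,0, 0,0,0,0,0]'
python3 -c "from h import *;where()"
```

```text
time_s: 18.07
ee_pos: [0.5882, -0.0292, 0.0323]
orientation: [-0.0, 0.998, -0.066, 0.0]
force: [0.1, -0.1, -1.4]
grip_width: 0.196
grip_force: 30.0
t 18.07 tcp mm [588.2 -29.2  32.3] toolx deg -7.5 F [ 0.1 -0.1 -1.4] w 0.196 g 30.0
```

```bash
python3 -m creep '[0,0,-0.1,0,0, 0,0,0,0,0, 0,0,-0.1,0,0, 0,0,0,0,0.3, 0,0,0,0,0.3]'
python3 -m creep '[0,0,0,0,0.3, 0,0,0,0,0.3, 0,0,2,0,0.3, 0,0,4,0,0.3, 0,0,4,0,0.3]'
python3 -m creep '[0,0,4,0,0.3, -3,0.4,3,0,0.3, -3,2.5,0,0,0.6, -3,2.5,0,0,0.6, 0,0,0,0,0.6]'
python3 - <<'E'
from h import *
where(); p,d,c=snap('wrist','w9.png'); np.savez('/tmp/w9',p=p,d=d,**c);P=pts(d,c)
b=np.radians(-7.5); ex=np.array([np.cos(b),np.sin(b)]); ey=np.array([-np.sin(b),np.cos(b)]); O=np.array([.6016,-.002])
D=P[...,:2]-O; X=D@ex; Y=D@ey; Z=P[...,2]; h=cv2.cvtColor(p,cv2.COLOR_RGB2HSV); ins=(abs(X)<.05)&(abs(Y)<.12)
bl=ins&(h[...,0]>100)&(h[...,0]<125)&(h[...,1]>150); wh=ins&(h[...,1]<60)&(h[...,2]>150)
print('rib z',np.round(np.percentile(Z[bl],[50,90])*1000,1),'base z',len(Z[wh]),np.round(np.percentile(Z[wh],[10,50,90])*1000,1))
p,d,c=snap('scene','s9.png'); ribs(p,c)
E
```

```text
time_s: 18.48
ee_pos: [0.5888, -0.0292, 0.0312]
orientation: [-0.0, 0.998, -0.066, 0.001]
force: [0.2, 0.4, 7.8]
grip_width: 0.281
grip_force: 3.7
time_s: 18.9
ee_pos: [0.5873, -0.0291, 0.1303]
orientation: [-0.0, 0.998, -0.066, -0.001]
force: [0.8, -0.2, 1.5]
grip_width: 0.296
grip_force: 0.0
time_s: 19.32
ee_pos: [0.4958, 0.0272, 0.2007]
orientation: [-0.001, 0.998, -0.065, 0.001]
force: [-0.8, 0.4, 0.4]
grip_width: 0.468
grip_force: 0.0
t 19.32 tcp mm [495.8  27.2 200.7] toolx deg -7.5 F [-0.8  0.4  0.4] w 0.468 g 0.0
rib z [57.5 58.6] base z 1123 [ 28.5  29.9 365.7]
rib px [ 19. 105.] 1693 centre [  -77.8 -1035.9] size [376.7 158.8] axis 27.9
rib px [511. 142.] 327 centre [128.7 739.2] size [73.8 96.5] axis -20.0
rib px [ 48. 316.] 2231 centre [ 808.2 -553.3] size [ 97.3 182.6] axis -89.8
rib px [ 17. 350.] 535 centre [ 901.  -566.1] size [99.4 36.7] axis 89.5
```

View pics/w9.png

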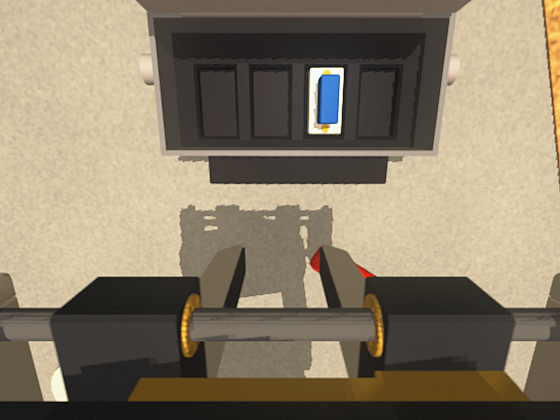

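The fuse is fully seated and square in its pocket at (325,101). On to fuse2.

```bash
python3 -m creep '[-0.6,3.9,0,-5.7,0.6, -0.6,3.9,0,-5.7,0.6, -0.6,3.9,0,-5.7,0.6, -0.6,3.9,0,0,0.6, -0.6,3.9,0,0,0.6]'
python3 -m creep '[-0.6,3.9,0,0,0.6, -0.6,3.9,0,0,0.6, -0.6,3.9,0,0,0.6, -0.6,3.9,0,0,0.6, -0.6,3.9,0,0,0.6]'
python3 -m creep '[-0.5,3,0,0,0.6, 0,0,0,0,0.6, 0,0,0,0,0.6]'
python3 - <<'E'
from h import *
where(); p,d,c=snap('wrist','w10.png'); np.savez('/tmp/w10',p=p,d=d,**c); ribs(p,c)
h=cv2.cvtColor(p,cv2.COLOR_RGB2HSV);P=pts(d,c);m=(h[...,1]<60)&(h[...,2]>170)&(P[...,2]>.012)&(P[...,2]<.03)&(abs(P[...,0]-.52)<.08);q=P[m]
if len(q)>50: print(len(q),cv2.minAreaRect((q[:,:2]*1000).astype(np.float32)))
E
```

```text
time_s: 19.83
ee_pos: [0.4692, 0.2211, 0.1993]
orientation: [0.0, 0.977, -0.214, -0.0]
force: [1.1, 0.1, -0.8]
grip_width: 0.603
grip_force: 0.0
time_s: 20.25
ee_pos: [0.4392, 0.4167, 0.1989]
orientation: [0.0, 0.977, -0.214, -0.0]
force: [0.3, -0.7, 0.2]
grip_width: 0.596
grip_force: 0.0
time_s: 20.5
ee_pos: [0.4342, 0.4458, 0.1982]
orientation: [0.001, 0.977, -0.213, -0.0]
force: [0.2, 0.0, 0.5]
grip_width: 0.601
grip_force: 0.0
t 20.5 tcp mm [434.2 445.8 198.2] toolx deg -24.5 F [0.2 0.  0.5] w 0.601 g 0.0
rib px [276. 107.] 717 centre [519.8 413.7] size [14.6 40.1] axis -24.6
rib px [215. 361.] 287 centre [282.6 604. ] size [40.8 19.1] axis 18.3
933 ((520.169677734375, 413.752685546875), (32.46302032470703, 62.96412658691406), 65.97281646728516)
```

```bash
python3 -m creep '[3,-1.1,0,0.2,0.6, 3,-1.1,0,0,0.6, 2.58,-1,0,0,0.6, 0,0,-4,0,0.6, 0,0,-4,0,0.6]'
python3 -m creep '[0,0,-3.5,0,0.6, 0,0,-2,0,0.6, 0,0,-1.2,0,0.6, 0,0,0,0,0.6, 0,0,0,0,0.6]'
python3 -c "from h import *;where()"
```

```text
time_s: 20.97
ee_pos: [0.5229, 0.4109, 0.1207]
orientation: [-0.002, 0.977, -0.213, 0.002]
force: [0.6, 0.7, -1.7]
grip_width: 0.602
grip_force: 0.0
time_s: 21.38
ee_pos: [0.5204, 0.4122, 0.0535]
orientation: [-0.0, 0.977, -0.212, 0.0]
force: [0.0, -1.0, -0.2]
grip_width: 0.598
grip_force: 0.0
t 21.38 tcp mm [520.4 412.2  53.5] toolx deg -24.5 F [ 0.  -1.  -0.2] w 0.598 g 0.0
```

```bash
python3 -m creep '[0,0.15,-1.6,0.2,0.6, 0,0,-1,0,0.6, 0,0,-0.5,0,0.6, 0,0,0,0,0.6, 0,0,0,0,0.4]'
python3 -m creep '[0,0,0,0,0.2, 0,0,0,0,0, 0,0,0,0,0, 0,0,0,0,0, 0,0,0,0,0]'
python3 -c "from h import *;where()"
```

```text
time_s: 21.8
ee_pos: [0.5199, 0.4143, 0.0223]
orientation: [-0.0, 0.978, -0.21, 0.0]
force: [0.5, 0.3, -0.4]
grip_width: 0.562
grip_force: 0.0
time_s: 22.22
ee_pos: [0.5197, 0.4143, 0.0218]
orientation: [-0.0, 0.978, -0.21, 0.0]
force: [-1.5, -0.6, -0.1]
grip_width: 0.217
grip_force: 0.5
t 22.22 tcp mm [519.7 414.3  21.8] toolx deg -24.2 F [-1.5 -0.6 -0.1] w 0.217 g 0.5
```

```bash
python3 -m creep '[0,0,0,0,0, 0,0,0,0,0, 0,0,1,0,0, 0,0,3,0,0, 0,0,4,0,0]'
python3 -m creep '[0,0,4,0,0, 0,0,4,0,0, -0.2,-3.9,1.2,0,0, -0.2,-3.9,0,0,0, -0.2,-3.9,0,5.6,0]'
python3 -m creep '[-0.2,-3.9,0,5.6,0, -0.2,-3.9,0,5.5,0, -0.2,-3.9,0,0,0, -0.2,-3.9,0,0,0, -0.2,-3.9,0,0,0]'
python3 -m creep '[-0.2,-3.9,0,0,0, 0,-3.5,0,0,0, 0,0,0,0,0, 0,0,0,0,0]'
python3 - <<'E'
from h import *
where(); p,d,c=snap('wrist','w11.png'); P=pts(d,c); h=cv2.cvtColor(p,cv2.COLOR_RGB2HSV)
m=(h[...,1]<60)&(P[...,2]>.15)&(P[...,2]<.22)&(abs(P[...,0]-.52)<.03); m[:195]=0;m[245:]=0;m[:,:240]=0;m[:,330:]=0
q=P[m]; t=np.array(status.get_state()['ee_pos'])[:2]; b=np.radians(-7.5); ex=np.array([np.cos(b),np.sin(b)]); ey=np.array([-np.sin(b),np.cos(b)])
D=(q[:,:2]-t)*1000; print(len(q),'front',np.percentile(D@ex,98)-32,'lat',np.percentile(D@ey,[2,98]),np.median(q[:,2]))
w=cv2.minAreaRect((q[:,:2]*1000).astype(np.float32)); print(w)
E
```

```text
time_s: 22.63
ee_pos: [0.5183, 0.4133, 0.0998]
orientation: [0.002, 0.978, -0.21, -0.002]
force: [-0.0, -0.2, -0.7]
grip_width: 0.192
grip_force: 30.0
time_s: 23.05
ee_pos: [0.5134, 0.2964, 0.1954]
orientation: [-0.001, 0.987, -0.162, 0.001]
force: [0.3, -1.7, -2.5]
grip_width: 0.19
grip_force: 30.0
time_s: 23.47
ee_pos: [0.503, 0.1006, 0.1943]
orientation: [-0.0, 0.998, -0.066, 0.0]
force: [-0.7, -0.3, -2.0]
grip_width: 0.19
grip_force: 30.0
time_s: 23.8
ee_pos: [0.5015, 0.0268, 0.1942]
orientation: [-0.0, 0.998, -0.067, 0.0]
force: [0.3, 0.9, -1.0]
grip_width: 0.195
grip_force: 30.0
t 23.8 tcp mm [501.5  26.8 194.2] toolx deg -7.7 F [ 0.3  0.9 -1. ] w 0.195 g 30.0
1184 front 0.3812366121455071 lat [-15.9479554   15.73938214] 0.1912671764557528
((522.8125, 25.346771240234375), (33.73252487182617, 22.762971878051758), 81.65272521972656)
```

```bash
python3 -m creep '[3.1,0,0,0.2,0, 3.1,0,0,0,0, 3.1,0.05,0,0,0, 0,0,-2,0,0, 0,0,-2.5,0,0]'
python3 -m creep '[0,0,-2.5,0,0, 0,0,-2.5,0,0, 0,0,-1.5,0,0, 0,0,0,0,0, 0,0,0,0,0]'
python3 -c "from h import *;where()"
```

```text
time_s: 24.27
ee_pos: [0.5966, 0.0305, 0.1492]
orientation: [-0.0, 0.998, -0.063, 0.001]
force: [-0.4, 0.1, -1.6]
grip_width: 0.19
grip_force: 30.0
time_s: 24.68
ee_pos: [0.5945, 0.03, 0.0835]
orientation: [-0.0, 0.998, -0.063, -0.001]
force: [-0.1, 0.2, -0.4]
grip_width: 0.186
grip_force: 30.0
t 24.68 tcp mm [594.5  30.   83.5] toolx deg -7.3 F [-0.1  0.2 -0.4] w 0.186 g 30.0
```

```bash
python3 -m creep '[0,-0.18,-1.5,-0.2,0, 0,0,-1,0,0, 0,0,-0.5,0,0, 0,0,0,0,0, 0,0,0,0,0]'
python3 -m creep '[0,0,-0.4,0,0, 0,0,-0.4,0,0, 0,0,-0.4,0,0, 0,0,-0.3,0,0, 0,0,0,0,0]'
python3 -c "from h import *;where()"
python3 -m creep '[0,0,-0.3,0,0, 0,0,-0.2,0,0, 0,0,-0.1,0,0, 0,0,0,0,0, 0,0,0,0,0]'
python3 -c "from h import *;where()"
```

```text
time_s: 25.1
ee_pos: [0.5948, 0.0271, 0.0541]
orientation: [-0.0, 0.998, -0.066, 0.0]
force: [0.1, 0.3, -1.1]
grip_width: 0.192
grip_force: 30.0
time_s: 25.52
ee_pos: [0.5943, 0.0269, 0.0377]
orientation: [0.0, 0.998, -0.066, -0.001]
force: [0.5, -0.5, -1.6]
grip_width: 0.19
grip_force: 30.0
t 25.52 tcp mm [594.3  26.9  37.7] toolx deg -7.5 F [ 0.5 -0.5 -1.6] w 0.19 g 30.0
time_s: 25.93
ee_pos: [0.5947, 0.027, 0.0328]
orientation: [-0.0, 0.998, -0.066, 0.0]
force: [-0.7, -0.7, 1.5]
grip_width: 0.194
grip_force: 30.0
t 25.93 tcp mm [594.7  27.   32.8] toolx deg -7.5 F [-0.7 -0.7  1.5] w 0.194 g 30.0
```

```bash
python3 -m creep '[0,0,-0.1,0,0, 0,0,0,0,0, 0,0,-0.05,0,0, 0,0,0,0,0.3, 0,0,0,0,0.3]'
python3 -m creep '[0,0,0,0,0.3, 0,0,0,0,0.3, 0,0,2,0,0.3, 0,0,4,0,0.3, 0,0,4,0,0.3]'
python3 -m creep '[0,0,4,0,0.3, -3,0.4,3,0,0.3, -3.5,-0.5,0,0,0.3, -3,-0.5,0,0,0, 0,0,0,0,0]'
python3 - <<'E'
from h import *
where(); p,d,c=snap('wrist','w12.png');P=pts(d,c)
b=np.radians(-7.5); ex=np.array([np.cos(b),np.sin(b)]); ey=np.array([-np.sin(b),np.cos(b)]); O=np.array([.6016,-.002])
D=P[...,:2]-O; X=D@ex; Y=D@ey; Z=P[...,2]; h=cv2.cvtColor(p,cv2.COLOR_RGB2HSV); ins=(abs(X)<.05)&(abs(Y)<.12)
for y in(-.028,.029):
    i2=ins&(abs(Y-y)<.025)
    bl=i2&(h[...,0]>100)&(h[...,0]<125)&(h[...,1]>150)&(Z>.05); wh=i2&(h[...,1]<60)&(h[...,2]>150)&(Z>.015)&(Z<.045)
    A=np.c_[X[wh],Y[wh],np.ones(wh.sum())]; s=np.linalg.lstsq(A,Z[wh],rcond=None)[0]
    print('rib z',round(np.median(Z[bl])*1000,1),'base z',round(np.median(Z[wh])*1000,1),'tilt deg',np.round(np.degrees(s[:2]),1))
print('plate z',np.round(np.median(Z[ins&(abs(Y-.0005)<.003)&(abs(X+.01)<.03)])*1000,1))
E
```

```text
time_s: 26.35
ee_pos: [0.5949, 0.0269, 0.0313]
orientation: [-0.0, 0.998, -0.066, 0.0]
force: [-0.5, -0.2, -1.1]
grip_width: 0.276
grip_force: 0.0
time_s: 26.77
ee_pos: [0.5936, 0.0269, 0.1308]
orientation: [0.0, 0.998, -0.066, -0.002]
force: [0.8, -0.5, -0.1]
grip_width: 0.3
grip_force: 0.0
time_s: 27.18
ee_pos: [0.4972, 0.0205, 0.2012]
orientation: [0.0, 0.998, -0.066, 0.001]
force: [-0.1, 0.4, 0.7]
grip_width: 0.201
grip_force: 0.0
t 27.18 tcp mm [497.2  20.5 201.2] toolx deg -7.5 F [-0.1  0.4  0.7] w 0.201 g 0.0
rib z 57.6 base z 29.5 tilt deg [-0.2  1.9]
rib z 57.6 base z 29.6 tilt deg [-0.2  0.5]
plate z 23.6
```

View pics/w12.png

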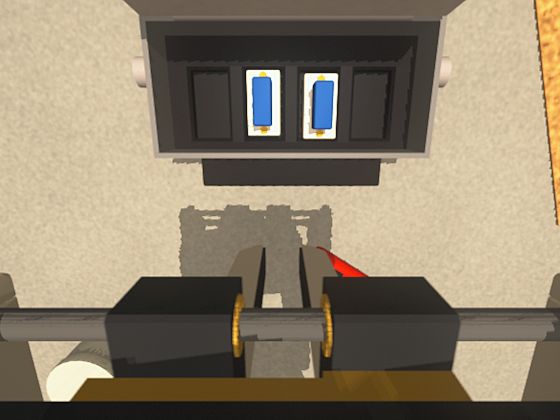

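Both fuses are seated at equal height, 6 mm of base above the plate as it must be (pixels (262,103) and (320,106)). Now over and behind the flap to shut it.

```bash
python3 -m creep '[0,0,3,0,0, 0,0,3,0,0, 3.4,-0.6,0,0,0, 3.4,-0.6,0,0,0, 3.4,-0.6,0,0,0]'
python3 -m creep '[3.4,-0.6,0,0,0, 3.4,-0.6,0,0,0, 3.4,-0.55,0,0,0, 0,0,0,0,0, 0,0,0,0,0]'
python3 - <<'E'
from h import *
where(); p,d,c=snap('scene','s13.png');P=pts(d,c)
b=np.radians(-7.5); ex=np.array([np.cos(b),np.sin(b)]); ey=np.array([-np.sin(b),np.cos(b)]); O=np.array([.6016,-.002])
D=P[...,:2]-O; X=D@ex; Y=D@ey; Z=P[...,2]
for y in(-.1,.1):
  for z in(.1,.14,.18,.2): m=(abs(Y-y)<.02)&(abs(Z-z)<.006)&(X>.03)&(X<.1); print(y,z,m.sum(),np.round(np.median(X[m])*1000,1) if m.sum() else '')
m=(abs(Y)<.12)&(X>.03)&(X<.1)&(abs(abs(Y)-.1)<.02)&(Z>.08); print('ztop',np.percentile(Z[m],99))
E
```

```text
time_s: 27.65
ee_pos: [0.6045, 0.0027, 0.2606]
orientation: [-0.0, 0.998, -0.066, 0.001]
force: [-0.3, -0.2, 1.0]
grip_width: 0.005
grip_force: 0.0
time_s: 28.07
ee_pos: [0.7059, -0.0149, 0.2574]
orientation: [-0.0, 0.998, -0.066, -0.002]
force: [-0.1, 0.6, 0.1]
grip_width: 0.001
grip_force: 0.0
t 28.07 tcp mm [705.9 -14.9 257.4] toolx deg -7.6 F [-0.1  0.6  0.1] w 0.001 g 0.0
-0.1 0.1 44 60.7
-0.1 0.14 46 63.6
-0.1 0.18 54 66.8
-0.1 0.2 52 68.5
0.1 0.1 49 61.3
0.1 0.14 49 64.2
0.1 0.18 53 66.9
0.1 0.2 55 68.8
ztop 0.38651777450043795
```

```bash
python3 -m creep '[0,0,-2.5,0,0, 0,0,-2.5,0,0, 0,0,-1.7,0,0, 0,0,0,0,0, -1,0.13,0,0,0]'
python3 -m creep '[-0.8,0.1,0,0,0, -0.5,0.07,0,0,0, -0.4,0.05,0,0,0, 0,0,0,0,0, 0,0,0,0,0]'
python3 - <<'E'
from h import *
where(); t=np.array(status.get_state()['ee_pos'])*1000; b=np.radians(-7.5); print('box x',(t[0]-601.6)*np.cos(b)+(t[1]+2)*np.sin(b))
th=np.radians(np.arange(94,-1,-4.7)); x=60-117*np.cos(th)+3*np.sin(th)+7.5; z=73+117*np.sin(th)+3*np.cos(th)
for i in range(len(th)-1): print(round(np.degrees(th[i])),np.round([x[i+1],z[i+1]],0),np.round([(x[i+1]-x[i])*.0991,-(x[i+1]-x[i])*.0131,(z[i+1]-z[i])*.1],2))
E
```

```text
time_s: 28.53
ee_pos: [0.6941, -0.0132, 0.1933]
orientation: [-0.0, 0.998, -0.066, -0.0]
force: [0.2, 0.3, 0.3]
grip_width: 0.001
grip_force: 0.0
time_s: 28.95
ee_pos: [0.6772, -0.0111, 0.1943]
orientation: [-0.0, 0.998, -0.066, 0.001]
force: [0.1, -0.5, 0.2]
grip_width: 0.006
grip_force: 0.0
t 28.95 tcp mm [677.2 -11.1 194.3] toolx deg -7.5 F [ 0.1 -0.5  0.2] w 0.006 g 0.0
box x 76.18115828454933
94 [ 69. 190.] [-0.95  0.13  0.05]
89 [ 59. 190.] [-0.95  0.13 -0.03]
85 [ 50. 189.] [-0.95  0.12 -0.11]
80 [ 41. 187.] [-0.93  0.12 -0.18]
75 [ 31. 184.] [-0.92  0.12 -0.26]
70 [ 22. 181.] [-0.89  0.12 -0.33]
66 [ 14. 177.] [-0.86  0.11 -0.41]
61 [  5. 172.] [-0.83  0.11 -0.48]
56 [ -3. 167.] [-0.78  0.1  -0.54]
52 [-10. 161.] [-0.74  0.1  -0.61]
47 [-17. 154.] [-0.69  0.09 -0.67]
42 [-23. 147.] [-0.63  0.08 -0.72]
38 [-29. 139.] [-0.57  0.08 -0.77]
33 [-34. 131.] [-0.5   0.07 -0.81]
28 [-39. 122.] [-0.44  0.06 -0.85]
23 [-42. 114.] [-0.37  0.05 -0.89]
19 [-45. 104.] [-0.29  0.04 -0.91]
14 [-47.  95.] [-0.22  0.03 -0.93]
9 [-49.  86.] [-0.14  0.02 -0.95]
5 [-50.  76.] [-0.06  0.01 -0.96]
```

```bash
python3 -m creep '[-0.95,0.13,0,0,0, -0.95,0.13,-0.03,0,0, -0.95,0.12,-0.11,0,0, -0.93,0.12,-0.18,0,0, -0.92,0.12,-0.26,0,0]'
python3 -m creep '[-0.89,0.12,-0.33,0,0, -0.86,0.11,-0.41,0,0, -0.83,0.11,-0.48,0,0, -0.78,0.1,-0.54,0,0, -0.74,0.1,-0.61,0,0]'
python3 -m creep '[-0.69,0.09,-0.67,0,0, -0.63,0.08,-0.72,0,0, -0.57,0.08,-0.77,0,0, -0.5,0.07,-0.81,0,0, 0,0,0,0,0]'
python3 - <<'E'
from h import *
where(); t=np.array(status.get_state()['ee_pos'])*1000; b=np.radians(-7.5); print('box x',(t[0]-601.6)*np.cos(b)+(t[1]+2)*np.sin(b)); snap('scene','s14.png')
E
```

```text
time_s: 29.37
ee_pos: [0.6292, -0.0048, 0.1874]
orientation: [-0.0, 0.998, -0.066, 0.0]
force: [2.7, -0.2, -0.9]
grip_width: 0.007
grip_force: 0.9
time_s: 29.78
ee_pos: [0.5885, 0.0006, 0.1635]
orientation: [-0.0, 0.998, -0.066, 0.0]
force: [0.4, 0.2, 0.4]
grip_width: 0.008
grip_force: 0.8
time_s: 30.2
ee_pos: [0.564, 0.0038, 0.1321]
orientation: [0.0, 0.998, -0.066, -0.001]
force: [-1.4, 0.9, -0.3]
grip_width: 0.004
grip_force: 0.0
t 30.2 tcp mm [564.    3.8 132.1] toolx deg -7.5 F [-1.4  0.9 -0.3] w 0.004 g 0.0
box x -38.0756198841341
```

View pics/s14.png

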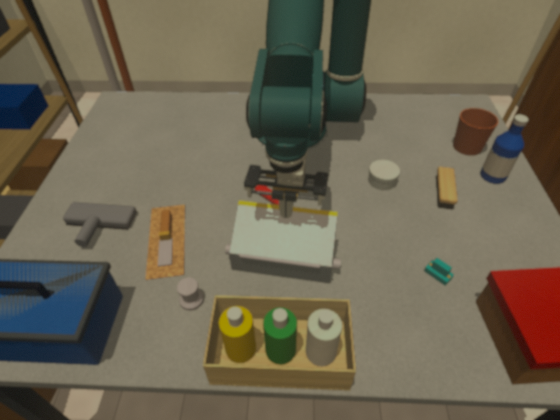

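The flap is half down under the fingertips at (287,210). Continuing down.

```bash
python3 -m creep '[-0.2,0.03,-0.9,0,0, -0.2,0.03,-0.9,0,0, -0.1,0,-0.9,0,0, -0.1,0,-0.9,0,0, 0,0,-0.8,0,0]'
python3 -m creep '[0,0,-0.6,0,0, 0,0,-0.5,0,0, 0,0,0,0,0, 0,0,0,0,0, 0,0,0,0,0]'
python3 -c "from h import *;where()"
```

```text
time_s: 30.67
ee_pos: [0.559, 0.0043, 0.0888]
orientation: [-0.0, 0.998, -0.066, -0.0]
force: [-1.2, 0.3, 0.6]
grip_width: 0.004
grip_force: 0.7
time_s: 31.08
ee_pos: [0.5597, 0.0042, 0.0795]
orientation: [-0.0, 0.998, -0.066, 0.0]
force: [-0.2, -0.2, -1.0]
grip_width: 0.007
grip_force: 0.0
t 31.08 tcp mm [559.7   4.2  79.5] toolx deg -7.5 F [-0.2 -0.2 -1. ] w 0.007 g 0.0
```

```bash
python3 -m creep '[0,0,-0.15,0,0, 0,0,-0.1,0,0, 0,0,-0.1,0,0, 0,0,-0.05,0,0, 0,0,0,0,0]'
python3 -m creep '[0,0,-0.1,0,0, 0,0,-0.1,0,0, 0,0,0,0,0]'
```

```text
time_s: 31.5
ee_pos: [0.5597, 0.0042, 0.0762]
orientation: [-0.0, 0.998, -0.066, 0.0]
force: [-3.1, 0.3, 8.7]
grip_width: 0.003
grip_force: 4.4
time_s: 31.75
ee_pos: [0.5598, 0.0042, 0.0759]
orientation: [0.0, 0.998, -0.066, 0.001]
force: [-13.2, 0.7, 27.7]
grip_width: 0.005
grip_force: 13.7
```

```bash
python3 -m creep '[0,0,1,0,0, 0,0,3,0,0, 0,0,4,0,0, 0,0,4,0,0, -3,0,3,0,0]'
python3 -m creep '[-4,0,0,0,0, -4,0,0,0,0, -2,0,0,0,0, 0,0,0,0,0, 0,0,0,0,0]'
python3 - <<'E'
from h import *
where(); p,d,c=snap('scene','s15.png');P=pts(d,c)
b=np.radians(-7.5); ex=np.array([np.cos(b),np.sin(b)]); ey=np.array([-np.sin(b),np.cos(b)]); O=np.array([.6016,-.002])
D=P[...,:2]-O; X=D@ex; Y=D@ey; Z=P[...,2]
for x in(-.07,-.04,0,.04):
    m=(abs(Y)<.1)&(abs(X-x)<.006)&(Z>.05)&(Z<.12); print(x,round(np.median(Z[m])*1000,1))
# scraper vs mat
h=cv2.cvtColor(p,cv2.COLOR_RGB2HSV);H,S,V=h[...,0].astype(int),h[...,1],h[...,2]
mm=(abs(P[...,0]-.545)<.15)&(abs(P[...,1]+.335)<.09)
def R(nm,m,z):
    v,u=np.nonzero(m); q=np.array([ray(c,a,b_,z)[:2] for a,b_ in zip(u,v)],np.float32)*1000; print(nm,cv2.minAreaRect(q))
R('handle',mm&(Z>.018)&(H<22)&(S>110),.029); R('blade',mm&(S<90)&(V>130)&(abs(Y+.3)<.2)&(Z>.003)&(abs(P[...,1]+.325)<.03),.007); R('mat',mm&(H>6)&(H<22)&(S>110),.003)
E
```

```text
time_s: 32.17
ee_pos: [0.532, 0.0042, 0.2254]
orientation: [-0.0, 0.998, -0.066, 0.001]
force: [1.4, 0.0, 1.1]
grip_width: 0.007
grip_force: 0.0
time_s: 32.58
ee_pos: [0.4297, 0.0042, 0.2234]
orientation: [-0.0, 0.998, -0.066, 0.001]
force: [-0.1, -0.4, 0.3]
grip_width: 0.003
grip_force: 0.0
t 32.58 tcp mm [429.7   4.2 223.4] toolx deg -7.5 F [-0.1 -0.4  0.3] w 0.003 g 0.0
-0.07 77.4
-0.04 77.4
0 77.4
0.04 77.4
handle ((508.30499267578125, -341.5682373046875), (109.52364349365234, 30.265705108642578), 12.840998649597168)
blade ((522.7186889648438, -328.5916748046875), (230.56399536132812, 45.02992248535156), 1.835877776145935)
mat ((544.731689453125, -333.89453125), (259.3027648925781, 99.18988800048828), 11.012228012084961)
```

View pics/s15.png

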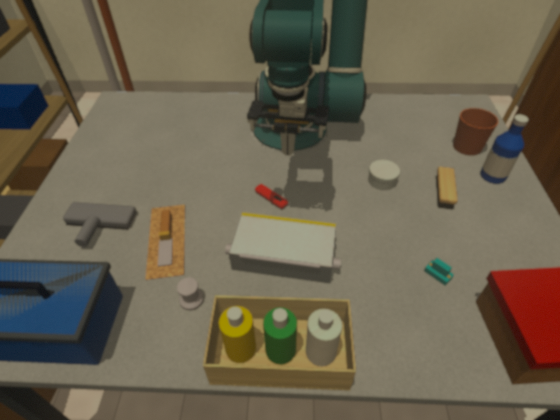

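The flap reads level across its length, the scraper lies within about 5 mm of the mat's centre, and the bystanders look unmoved.

```bash
python3 -c "from bench import job;print(job.job_done())"
```

```text
the job is handed in; nothing more can be done
None
```

The job is handed in after about 33 s of robot time: I levered the flap open with the scraper, seated both fuse carriers present flat in their own pockets, shut the flap fully and laid the scraper flat on its mat, about 5 mm off centre; the turquoise look-alike and other bystanders were left alone.

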